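Sort the parts from a scooter strip-down into their trays

ROBOT

A 6-joint arm with a two-finger parallel gripper is mounted at the origin on the work surface. World frame = base frame: x ahead of the robot, y to its left, z up, the work surface at z = 0. Lengths are in m, angles in rad, forces in N, time in s.
With the tool pointing down it reaches from about 0.275 to 1 m from the base axis. Payload 8.4 kg.
Tool frame: the origin (TCP) lies at the very end of the fingers, on their centre line; the grasp point (between the pads) lies 19 mm behind it (arm.grip_depth is the distance from the TCP to the grasp point, in m); z points along the fingers, y is the line along which they close (so a half turn about z gives the same grasp; the last joint's range is limited). The gripper opens to 85 mm and grips with 20 to 120 N. Pads are 22 mm wide; open, the fingers measure 114 mm over their backs; the gripper's body (76 mm by 85 mm) begins 54 mm behind the grasp point. The pads swing forward as they close: fully open they stand 13 mm farther back than shut.
Start: joints at [1.33, 0.353, 1.633, -0, 1.155, -0.002], TCP at [0.148, 0.607, 0.231] pointing down, gripper open.
Joint ranges: [-2.63, 2.63], [-0.92, 2.1], [0.06, 2.66], [-1.3, 4.44], [0, 2.69], [-3.02, 3.02]. Speed limits (rad/s): [2.22, 2.22, 2.79, 3.14, 3.14, 3.14].

INTERFACE

Orientations are given as [roll, pitch, yaw] about the fixed x, y, z axes, in that order (R = Rz(yaw) Ry(pitch) Rx(roll)).
In Python, from workcell import arm gives the robot as it stands.
- The arm moves only by the shell command python3 -m inch 'ROWS' [OPENING]. ROWS is JSON, a list of rows, each a list of 6 numbers: the shift along the tool's x, y, z in mm, then the turn, a rotation vector about the tool's x, y, z in degrees. A call has 1 to 12 rows; each row is the pose to reach, as a shift and turn from the pose commanded when the call began, along the tool's axes at that moment; what a row does not reach only later rows make up. A row lasts 1/12 s, in which the tool goes at most 41.7 mm and 7.16 degrees, less where a joint would pass 70% of its speed; a pose out of reach is approached as far as the arm can. A call with a gripper value outside its range is refused whole. OPENING is the opening, from -1 (shut) to 1 (fully open), set as the call begins (- or left out, the last holds). The fingers move at their own pace and stop on an object; the grip force is fixed at half the most. Time passes only in rows, so rows that repeat a pose let the fingers close. It gives the time, the measured TCP pose, the force, the opening and the grip force at its end, in the units of the state.
- arm.state(): the state, without advancing time (a new reading comes with each control period).
- arm.snapshot(name): name is "side" or "top" or "wrist"; returns a dict with "image" (384x512x3 uint8, red, green, blue), "fx", "fy", "cx", "cy" (pixels), "xyz" and "attitude" of the camera in the world; the wrist camera has in their place "hand_eye" (4x4, takes a point from camera to tool coordinates, whose origin is the TCP and whose axes are the flange's). Camera axes: x right, y down, z forward; pixel columns grow to the right and rows downward; lengths in m; the calibration is good to about 2 mm. A picture is of the moment at which its call begins: read the wrist's pose just before it. There is no depth.
- arm.finish_job(): hands the job in; it is judged then, once.
Trained networks look in a picture, given as the dict that the camera call returned (one of the last four; its "shot" number tells which), for a name from the list of things; names that differ only in an ending like _2 or _b are one class to them, and where a whole thing is asked for, a point or a joint stands for the part that bears it (a point fixed in the world has none). Each returns a list of dicts, best first, with "confidence" (0 to 1); they miss things now and then, are a little off and sometimes report something else, mostly with a low value. They report only what shows in the picture. A call takes as long as a camera call. They do not tell look-alikes from the thing itself.
- arm.trace(label, picture): "pixels" (384x512 bool, what is visible of it).
- arm.place_of(label, picture): "centre" ([x, y, z] in m, in world coordinates, good to about 4 mm: a listed point, or the origin of a listed thing).
The state is a dict: "time": time; "qpos": joint angles; "joint_velocities": joint speeds; "tau": joint torques, N m; "tool_pos": TCP position; "eef_rot": TCP orientation; "wrist_force": force on the tool from outside, world axes, zero at the start; "wrist_torque": the same for the moment, N m; "opening": opening from 0.0 (shut) to 1.0 (fully open); "grip_force": force on a finger pad.
Only numpy, scipy, OpenCV 4.12 (cv2) and the standard library are available. Lean on these libraries where they do the work, as an engineer would, in place of code of your own. Each camera call takes 0.05 s, during which the arm holds its last target. There are 200 camera calls.

TASK

Sort the loose parts from the scooter strip-down into the trays: both wheel bearings into the blue tray, both spark plugs (clean and sooty alike) into the red tray, and the brass axle nut into the yellow tray. Every part must lie flat on its tray's floor (the plugs on their sides), not propped on another part or on the rim; set the spark plugs down gently, never drop them. Leave the standing socket and the green flask where they stand.

Things in the scene. Friction and masses are not known exactly. Their poses are not given: they have to be found in the camera images.
- bearing_black: Wheel bearing lying flat: bright steel ring, 42 mm outside, 20 mm bore, 12 mm thick, about 70 g, with a black seal ring on both faces. Origin at its centre (6 mm above what it lies on); z is the ring's axis.
- bearing_orange: Wheel bearing lying flat: bright steel ring, 42 mm outside, 20 mm bore, 12 mm thick, about 70 g, with an orange seal ring on both faces. Origin at its centre (6 mm above what it lies on); z is the ring's axis.
- plug_white: Spark plug lying on its side, 70 mm long, about 45 g: in the middle a steel hexagon 18 mm across flats, 18 mm long, lying on a flat (grip it here); towards -x a clean white insulator 12 mm thick with brass tip, ending 36 mm from the origin; towards +x a dark thread 11 mm thick, ending 34 mm from it. Origin at the hexagon's centre (9 mm above what it lies on); x runs along the plug.
- plug_sooty: Spark plug lying on its side, 70 mm long, about 45 g: in the middle a steel hexagon 18 mm across flats, 18 mm long, lying on a flat (grip it here); towards -x a sooty, nearly black insulator 12 mm thick with brass tip, ending 36 mm from the origin; towards +x a dark thread 11 mm thick, ending 34 mm from it. Origin at the hexagon's centre (9 mm above what it lies on); x runs along the plug.
- nut: Brass-coloured hexagonal axle nut lying flat: 32 mm across flats (37 mm across corners), 18 mm high, 19 mm hole, about 80 g. Origin at its centre (9 mm above what it lies on); z is the hole's axis, x is square to one pair of flats (other pairs every 60 degrees).
- tray_blue: Open blue plastic tray, fixed to the bench, 112 mm (x) by 134 mm (y) outside, 26 mm high, walls and floor 4 mm thick (inside 104 by 126 mm). Origin at the centre of its underside, the inner floor 4 mm above; z up. Turned by up to 0.3 rad. For the two bearings.
- tray_red: Open red plastic tray, fixed to the bench, 112 mm (x) by 134 mm (y) outside, 26 mm high, walls and floor 4 mm thick (inside 104 by 126 mm). Origin at the centre of its underside, the inner floor 4 mm above; z up. Turned by up to 0.3 rad. For the two spark plugs.
- tray_yellow: Open yellow plastic tray, fixed to the bench, 112 mm (x) by 134 mm (y) outside, 26 mm high, walls and floor 4 mm thick (inside 104 by 126 mm). Origin at the centre of its underside, the inner floor 4 mm above; z up. Turned by up to 0.3 rad. For the axle nut.
- socket: Bystander: steel deep socket standing among the parts, loose, 24 mm in diameter, 44 mm tall. Origin at the centre of its underside, z up. Leave it standing where it is.
- flask: Bystander: small green flask with a white cap standing among the parts, loose, 24 mm in diameter, 45 mm tall. Origin at the centre of its underside, z up. Leave it standing where it is.
Not all that is in view belongs to the job. Leave any purple or turquoise look-alike of the bearing_orange alone.

How it is judged:
By the outcome, as a careful person would: the job done as asked, in the order asked, and still so for the second after the job is handed in, with the robot touching nothing.
It also fails if it takes over 118 s, if anything falls off the work surface, if the arm or the gripper's body presses on something with over 40 N, if the wrist force passes 120 N, or if a joint passes its speed limit or range.

## Working session

There is one attempt and no reset: what is moved stays moved. The work goes in short steps, Python scripts to look and compute and a shell command to move; the robot and the scene stay as the last step left them, time stands still between calls to the robot, and variables do not carry over. Pictures are saved under pics/ and viewed, at most 18 in all, crops included, and the job is handed in when it is done.

```bash
mkdir -p pics; ls
cat > h.py <<'E'
import numpy as np, cv2
from workcell import arm
def save(p,n): cv2.imwrite('pics/'+n+'.png',cv2.cvtColor(p['image'],cv2.COLOR_RGB2BGR))
E
python3 - <<'E'
from h import *
s=arm.state(); print(s['tool_pos'],s['eef_rot'],s['opening'],s['time'])
for n in ('top','side'):
    p=arm.snapshot(n); save(p,n+'0')
    print(n,p['fx'],p['cx'],p['cy'],p['xyz'],p['attitude'])
    for l in "bearing_black bearing_orange plug_white plug_sooty nut tray_blue tray_red tray_yellow socket flask".split():
        print(l,[(np.round(d['centre'],3).tolist(),round(d['confidence'],2)) for d in arm.place_of(l,p)])
E
```

```text
pics
[0.14773759 0.60679092 0.23055782] [-3.14017546e+00  2.84373552e-05  2.90281674e+00] 1.000387303783004 0.0
top 393.46880521188 258.98635505128306 187.460516280811 [0.34447121 0.01263827 1.02374946] [-2.96946682 -0.00407702 -1.55910069]
bearing_black [([0.574, -0.181, 0.005], 0.45)]
bearing_orange [([0.355, -0.062, 0.008], 0.75), ([0.384, 0.056, 0.005], 0.68), ([0.436, -0.1, 0.003], 0.53), ([0.457, 0.074, 0.008], 0.49), ([0.457, -0.016, 0.007], 0.46)]
plug_white [([0.59, 0.19, 0.009], 0.57)]
plug_sooty [([0.404, -0.169, 0.011], 0.47), ([0.422, 0.145, 0.009], 0.4)]
nut [([0.427, 0.142, 0.011], 0.48)]
tray_blue [([0.626, 0.013, -0.0], 0.95), ([0.483, -0.368, 0.003], 0.36)]
tray_red [([0.508, 0.35, 0.0], 0.95), ([0.408, -0.171, 0.009], 0.22)]
tray_yellow [([0.484, -0.368, 0.0], 0.94)]
socket []
flask [([0.509, -0.14, -0.0], 0.63)]
side 407.21939855043627 255.24890466698324 193.49164292999924 [ 0.26687064 -0.81319698  0.54072168] [-2.09964837  0.02332957 -0.30372529]
bearing_black [([0.576, -0.184, 0.004], 0.72)]
bearing_orange [([0.358, -0.059, 0.005], 0.81), ([0.438, -0.099, 0.004], 0.67), ([0.382, 0.056, 0.005], 0.45), ([0.457, 0.075, 0.007], 0.43)]
plug_white [([0.591, 0.189, 0.012], 0.58)]
plug_sooty [([0.404, -0.172, 0.009], 0.62), ([0.416, 0.146, 0.013], 0.16)]
nut [([0.417, 0.146, 0.012], 0.52)]
tray_blue [([0.627, 0.016, -0.004], 0.97)]
tray_red [([0.503, 0.353, -0.002], 0.66)]
tray_yellow [([0.484, -0.363, -0.001], 0.76)]
socket [([0.503, 0.142, 0.003], 0.54)]
flask [([0.507, -0.14, 0.001], 0.7), ([0.418, 0.146, 0.013], 0.34)]
```

Run:
```python
import cv2
a=cv2.imread('pics/top0.png'); cv2.imwrite('pics/top0b.png',cv2.resize(a[60:330,60:460],(800,540),interpolation=cv2.INTER_CUBIC))
```

```text
(no output)
```

View pics/top0b.png

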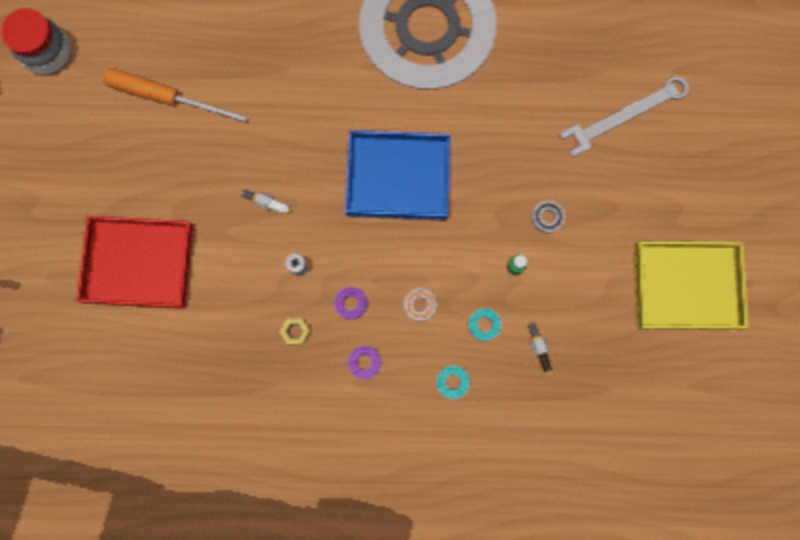

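View pics/side0.png

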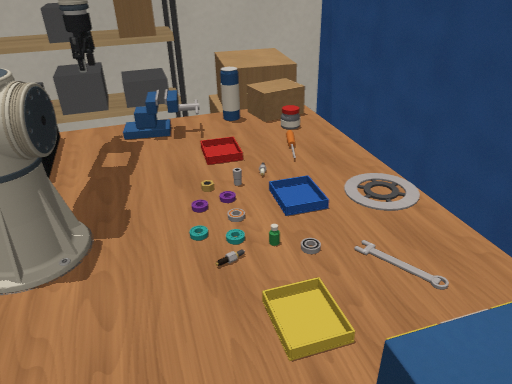

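The top view (crop = 2×, offset 60,60) shows the true orange-sealed bearing at crop (420,304). The purple look-alikes are at (351,303) and (364,362), and the turquoise ones at (485,324) and (453,382). The black bearing is at (548,216), the sooty plug at (540,347), the white plug at (267,202), the nut at (294,331), the socket at (297,264) and the flask at (517,264). The side view agrees.

```bash
cat >> h.py <<'E'
from scipy.spatial.transform import Rotation as Ro
def tool(s): 
    return Ro.from_euler('xyz',s['eef_rot']).as_matrix(), np.array(s['tool_pos'])
def cam(p,s=None):
    if 'hand_eye' in p:
        R,t=tool(s); H=np.array(p['hand_eye']); return R@H[:3,:3], R@H[:3,3]+t
    return Ro.from_euler('xyz',p['attitude']).as_matrix(), np.array(p['xyz'])
def world(p,uv,z,s=None):
    R,t=cam(p,s); uv=np.atleast_2d(uv).astype(float)
    d=np.c_[(uv[:,0]-p['cx'])/p['fx'],(uv[:,1]-p['cy'])/p['fy'],np.ones(len(uv))]@R.T
    return (t+d*((z-t[2])/d[:,2])[:,None])[:,:2]
def masks(label,p): return [(d['confidence'],np.array(d['pixels'])) for d in arm.trace(label,p)]
def rect(p,m,z,s=None):
    """min-area rectangle, in world mm, of the biggest blob, + dir of long side (deg) + mean"""
    c=max(cv2.findContours(m.astype(np.uint8),cv2.RETR_EXTERNAL,cv2.CHAIN_APPROX_NONE)[0],key=cv2.contourArea)[:,0]
    w=world(p,c,z,s).astype(np.float32)*1000
    (cx,cy),(a,b),th=cv2.minAreaRect(w)
    if b>a: a,b,th=b,a,th+90
    hu=cv2.convexHull(w); M=cv2.moments(hu)
    return dict(c=[round(cx),round(cy)],size=[round(a),round(b)],long=round((th+90)%180-90,1),mean=np.round([M['m10']/M['m00'],M['m01']/M['m00']],1).tolist())
def wrist(name):
    s=arm.state(); p=arm.snapshot('wrist'); save(p,name); return s,p
def go(x,y,z,yaw=None):
    """print shift mm / turn deg from here to TCP x,y,z (m), tool down, yaw in rad"""
    s=arm.state(); R,t=tool(s)
    yaw=s['eef_rot'][2] if yaw is None else yaw
    Rt=Ro.from_euler('xyz',[np.pi,0,yaw]).as_matrix()
    print('go',np.round(1000*R.T@(np.array([x,y,z])-t),1).tolist(),np.round(Ro.from_matrix(R.T@Rt).as_rotvec(degrees=True),1).tolist())
E
python3 - <<'E'
from h import *
p=arm.snapshot('top')
for l,z in dict(bearing_black=.009,bearing_orange=.009,plug_white=.009,plug_sooty=.009,nut=.014,tray_blue=.026,tray_red=.026,tray_yellow=.026,socket=.03,flask=.03).items():
    for c,m in masks(l,p): print(l,round(c,2),rect(p,m,z))
go(.457,-.016,.22,np.pi/2)
E
```

```text
bearing_black 0.71 {'c': [574, -184], 'size': [37, 35], 'long': -89.3, 'mean': [574.3, -185.0]}
bearing_orange 0.7 {'c': [432, -100], 'size': [41, 39], 'long': -0.2, 'mean': [432.5, -99.9]}
bearing_orange 0.64 {'c': [359, -59], 'size': [38, 38], 'long': -89.3, 'mean': [357.7, -59.2]}
bearing_orange 0.63 {'c': [457, 73], 'size': [34, 34], 'long': 0.7, 'mean': [457.7, 73.2]}
bearing_orange 0.49 {'c': [457, -17], 'size': [36, 34], 'long': 0.6, 'mean': [456.7, -16.8]}
bearing_orange 0.49 {'c': [381, 55], 'size': [41, 41], 'long': -89.3, 'mean': [381.8, 54.6]}
plug_sooty 0.46 {'c': [406, -170], 'size': [55, 19], 'long': 6.2, 'mean': [406.0, -169.5]}
nut 0.44 {'c': [419, 144], 'size': [29, 23], 'long': 46.4, 'mean': [419.8, 144.7]}
tray_blue 0.8 {'c': [625, 13], 'size': [136, 117], 'long': 88.5, 'mean': [625.3, 13.8]}
tray_red 0.72 {'c': [506, 351], 'size': [143, 114], 'long': 87.0, 'mean': [506.1, 349.9]}
tray_red 0.3 {'c': [505, 143], 'size': [28, 23], 'long': 46.0, 'mean': [504.4, 143.3]}
tray_yellow 0.69 {'c': [484, -362], 'size': [146, 111], 'long': -89.3, 'mean': [484.0, -361.9]}
socket 0.63 {'c': [504, 143], 'size': [26, 22], 'long': 46.0, 'mean': [504.6, 143.6]}
flask 0.46 {'c': [505, -139], 'size': [26, 23], 'long': -0.7, 'mean': [505.4, -139.5]}
go [-447.8, -532.4, 11.3] [-0.0, 0.0, 76.3]
```

```bash
python3 -m inch '[[-448,-532,11,0,0,76.3],[-448,-532,11,0,0,76.3],[-448,-532,11,0,0,76.3],[-448,-532,11,0,0,76.3],[-448,-532,11,0,0,76.3],[-448,-532,11,0,0,76.3],[-448,-532,11,0,0,76.3],[-448,-532,11,0,0,76.3],[-448,-532,11,0,0,76.3],[-448,-532,11,0,0,76.3],[-448,-532,11,0,0,76.3],[-448,-532,11,0,0,76.3]]'; python3 -c "
from h import *
go(.43,-.016,.22,np.pi/2)"
```

```text
time: 2.65
tool_pos: [0.3708, 0.1577, 0.2238]
eef_rot: [3.141, -0.0, 1.566]
wrist_force: [0.8, -0.3, 0.0]
opening: 0.999
grip_force: 0.0
go [-173.4, 60.0, 3.7] [0.1, -0.0, -0.3]
```

```bash
python3 -m inch '[[-174,60,3,0,0,0],[-174,60,3,0,0,0],[-174,60,3,0,0,0],[-174,60,3,0,0,0],[-174,60,3,0,0,0],[-174,60,3,0,0,0],[-174,60,3,0,0,0],[-174,60,3,0,0,0]]'
python3 - <<'E'
from h import *
s,p=wrist('w1')
print(p['hand_eye'],s['tool_pos'])
for l,z in dict(bearing_orange=.012,bearing_black=.012,plug_sooty=.009,nut=.018,flask=.04).items():
    for c,m in masks(l,p): print(l,round(c,2),rect(p,m,z,s))
E
```

```text
time: 3.32
tool_pos: [0.43, -0.0141, 0.2203]
eef_rot: [-3.141, -0.0, 1.571]
wrist_force: [-0.8, 0.3, 0.5]
opening: 0.999
grip_force: 0.0
[[ 9.85507158e-04 -9.52325910e-01 -3.05080957e-01  7.81742935e-02]
 [ 9.99999428e-01  1.06509756e-03 -9.44451272e-05  1.02571717e-04]
 [ 4.14883525e-04 -3.05080689e-01  9.52326415e-01 -1.41414972e-01]
 [ 0.00000000e+00  0.00000000e+00  0.00000000e+00  1.00000000e+00]] [ 0.42998275 -0.01409313  0.22030755]
bearing_orange 0.85 {'c': [433, -96], 'size': [46, 43], 'long': -46.7, 'mean': [432.9, -95.9]}
bearing_orange 0.84 {'c': [456, -15], 'size': [42, 40], 'long': -44.2, 'mean': [456.2, -15.2]}
bearing_orange 0.68 {'c': [382, 55], 'size': [41, 40], 'long': 0.0, 'mean': [381.9, 55.0]}
bearing_orange 0.65 {'c': [458, 74], 'size': [42, 39], 'long': 0.0, 'mean': [457.5, 74.2]}
bearing_orange 0.63 {'c': [359, -56], 'size': [43, 42], 'long': -89.9, 'mean': [359.2, -56.0]}
bearing_black 0.39 {'c': [511, -145], 'size': [47, 23], 'long': -69.9, 'mean': [511.0, -144.3]}
plug_sooty 0.73 {'c': [402, -170], 'size': [68, 20], 'long': 16.0, 'mean': [402.3, -169.7]}
plug_sooty 0.47 {'c': [420, 143], 'size': [33, 32], 'long': -90.0, 'mean': [420.0, 144.2]}
nut 0.73 {'c': [420, 140], 'size': [33, 32], 'long': -89.6, 'mean': [420.0, 141.8]}
flask 0.95 {'c': [504, -130], 'size': [44, 24], 'long': -85.8, 'mean': [504.4, -128.8]}
```

View pics/w1.png

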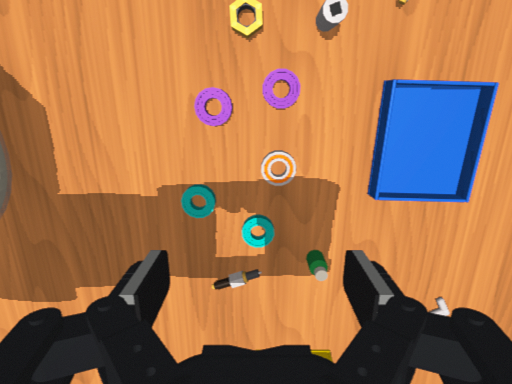

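The wrist view shows the orange-sealed bearing at (278,168), the sooty plug at (237,280), the nut at (247,17) and the flask at (318,264). These match the measured positions. Descending on the orange bearing.

```bash
python3 -m inch '[[-1,26,35,0,0,0],[-1,26,75,0,0,0],[-1,26,110,0,0,0],[-1,26,150,0,0,0],[-1,26,185,0,0,0],[-1,26,205,0,0,0],[-1,26,212,0,0,0],[-1,26,217,0,0,0],[-1,26,217,0,0,0],[-1,26,217,0,0,0]]' 0.35; python3 -m inch '[[0,0,0,0,0,0],[0,0,0,0,0,0],[0,0,0,0,0,0],[0,0,0,0,0,0],[0,0,0,0,0,0],[0,0,0,0,0,0]]' -1
```

```text
time: 4.45
tool_pos: [0.4572, -0.0153, 0.0044]
eef_rot: [3.14, 0.0, 1.571]
wrist_force: [0.8, 0.6, 0.4]
opening: 0.674
grip_force: 0.0
time: 4.95
tool_pos: [0.4575, -0.0154, 0.0052]
eef_rot: [3.139, 0.0, 1.571]
wrist_force: [-1.1, 0.9, 13.5]
opening: 0.451
grip_force: 58.6
```

```bash
python3 -m inch '[[0,0,-20,0,0,0],[0,0,-60,0,0,0],[0,0,-90,0,0,0],[0,40,-100,0,0,0],[20,80,-100,0,0,0],[40,120,-100,0,0,0],[59,150,-100,0,0,0],[59,168,-100,0,0,0],[59,168,-100,0,0,0],[59,168,-100,0,0,0],[59,168,-100,0,0,0]]'
python3 - <<'E'
from h import *
s,p=wrist('w2'); t=arm.snapshot('top')
for q,ss in((p,s),(t,None)):
  for c,m in masks('tray_blue',q): print(round(c,2),rect(q,m,.026,ss))
go(.625,.0435,.05,np.pi/2-.03)
E
```

```text
time: 5.87
tool_pos: [0.6232, 0.0433, 0.1036]
eef_rot: [-3.141, 0.0, 1.571]
wrist_force: [-0.4, 0.9, -0.1]
opening: 0.452
grip_force: 60.5
0.58 {'c': [629, 42], 'size': [112, 90], 'long': -1.4, 'mean': [629.6, 43.5]}
go [0.3, 1.6, 53.7] [-0.0, 0.0, 1.7]
```

View pics/w2.png

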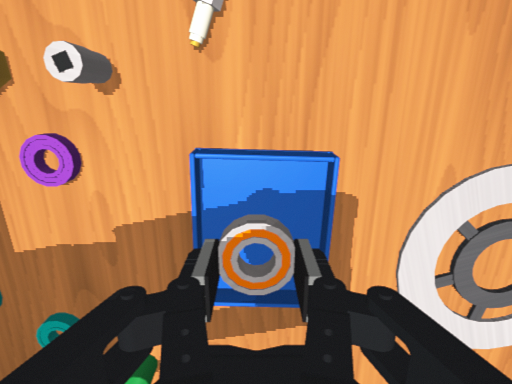

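The orange bearing is held level between the pads at (257,260), above the blue tray (rim 190–338 × 150–305).

```bash
python3 -m inch '[[2,4,30,0,0,1.5],[2,4,60,0,0,1.5],[2,4,80,0,0,1.5],[2,4,88,0,0,1.5],[2,4,92,0,0,1.5],[2,4,93,0,0,1.5],[2,4,93,0,0,1.5],[2,4,93,0,0,1.5]]'; python3 -m inch '[[0,0,0,0,0,0],[0,0,0,0,0,0],[0,0,0,0,0,0],[0,0,0,0,0,0],[0,0,-10,0,0,0],[0,0,-50,0,0,0],[0,0,-90,0,0,0],[0,0,-120,0,0,0],[0,0,-120,0,0,0]]' 0.2; python3 -c "
from h import *
go(.575,-.162,.16,2.0)"
```

```text
time: 6.73
tool_pos: [0.6293, 0.0456, 0.0118]
eef_rot: [3.14, -0.0, 1.545]
wrist_force: [-0.8, 0.6, 0.2]
opening: 0.445
grip_force: 60.6
time: 7.48
tool_pos: [0.6324, 0.0459, 0.138]
eef_rot: [3.131, -0.001, 1.545]
wrist_force: [1.0, -0.2, 1.3]
opening: 0.601
grip_force: 0.0
go [-209.3, -51.8, -22.7] [0.6, 0.1, -26.1]
```

```bash
python3 -m inch '[[-209,-52,-22,0,0,-26],[-209,-52,-22,0,0,-26],[-209,-52,-22,0,0,-26],[-209,-52,-22,0,0,-26],[-209,-52,-22,0,0,-26],[-209,-52,-22,0,0,-26],[-209,-52,-22,0,0,-26],[-209,-52,-22,0,0,-26],[-209,-52,-22,0,0,-26]]' 0.35
python3 - <<'E'
from h import *
s,p=wrist('w3'); print(s['tool_pos'])
xy=None
for l,z in dict(bearing_black=.012,flask=.045,bearing_orange=.012).items():
  for c,m in masks(l,p): 
    r=rect(p,m,z,s); print(l,round(c,2),r)
  print([(np.round(d['centre'],3).tolist(),round(d['confidence'],2)) for d in arm.place_of(l,p)])
go(.575,-.184,.006,2.0)
E
```

```text
time: 8.23
tool_pos: [0.5711, -0.1609, 0.1523]
eef_rot: [3.141, -0.001, 1.999]
wrist_force: [0.5, 0.5, -0.2]
opening: 0.678
grip_force: 0.0
[ 0.57109809 -0.16093564  0.15232581]
bearing_black 0.87 {'c': [575, -182], 'size': [43, 41], 'long': -65.4, 'mean': [574.7, -182.2]}
[([0.577, -0.184, 0.005], 0.68)]
flask 0.58 {'c': [512, -135], 'size': [24, 23], 'long': 24.6, 'mean': [512.1, -135.5]}
[([0.505, -0.141, -0.002], 0.71)]
bearing_orange 0.93 {'c': [634, 30], 'size': [41, 13], 'long': 24.6, 'mean': [632.8, 31.0]}
bearing_orange 0.92 {'c': [434, -99], 'size': [44, 41], 'long': 24.6, 'mean': [434.1, -99.1]}
[]
go [-22.4, -5.9, 146.2] [-0.0, -0.0, -0.0]
```

View pics/w3.png

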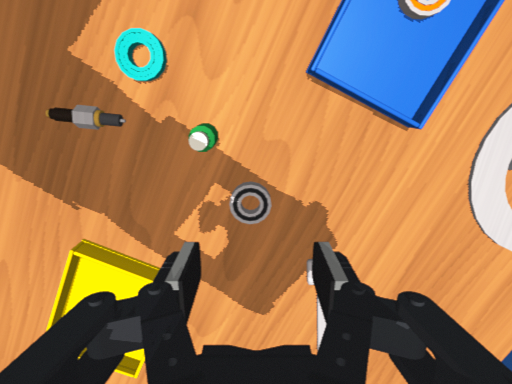

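The black bearing is at (250,203), clear of the flask at (202,137). The orange one lies in the blue tray.

```bash
python3 -m inch '[[-21,-5,30,0,0,0],[-21,-5,60,0,0,0],[-21,-5,95,0,0,0],[-21,-5,125,0,0,0],[-21,-5,140,0,0,0],[-21,-5,146,0,0,0],[-21,-5,146,0,0,0],[-21,-5,146,0,0,0]]'; python3 -m inch '[[0,0,0,0,0,0],[0,0,0,0,0,0],[0,0,0,0,0,0],[0,0,0,0,0,0],[0,0,0,0,0,0]]' -1;  python3 -m inch '[[0,0,-30,0,0,0],[0,0,-70,0,0,0],[0,0,-100,0,0,0],[0,0,-100,0,0,0]]'; python3 -c "
from h import *
go(.627,-.014,.11,1.545)"
```

```text
time: 9.25
tool_pos: [0.5757, -0.1832, 0.007]
eef_rot: [3.141, 0.0, 1.999]
wrist_force: [1.4, 0.2, -0.4]
opening: 0.67
grip_force: 0.0
time: 9.67
tool_pos: [0.5763, -0.1834, 0.0086]
eef_rot: [3.139, 0.002, 1.999]
wrist_force: [-1.2, 1.5, 6.5]
opening: 0.434
grip_force: 59.2
time: 10.0
tool_pos: [0.5794, -0.1845, 0.114]
eef_rot: [3.133, 0.008, 1.999]
wrist_force: [1.9, -0.7, -0.1]
opening: 0.434
grip_force: 60.1
go [135.4, 114.1, 3.9] [0.6, 0.3, 26.0]
```

```bash
python3 -m inch '[[135,114,4,0,0,26],[135,114,4,0,0,26],[135,114,4,0,0,26],[135,114,4,0,0,26],[135,114,4,0,0,26],[135,114,4,0,0,26],[135,114,4,0,0,26],[135,114,4,0,0,26]]'
python3 - <<'E'
from h import *
s,p=wrist('w4')
for l,z in dict(bearing_orange=.016,bearing_black=.016,tray_blue=.026).items():
  for c,m in masks(l,p): 
    r=rect(p,m,z,s); print(l,round(c,2),r)
go(.627,-.014,.013,1.545)
E
```

```text
time: 10.67
tool_pos: [0.6226, -0.0135, 0.1028]
eef_rot: [3.141, 0.0, 1.546]
wrist_force: [0.4, 0.7, -0.8]
opening: 0.439
grip_force: 60.2
bearing_orange 0.9 {'c': [630, 46], 'size': [41, 40], 'long': 44.3, 'mean': [629.5, 45.5]}
bearing_orange 0.89 {'c': [441, -92], 'size': [51, 40], 'long': 42.8, 'mean': [440.7, -92.3]}
bearing_orange 0.84 {'c': [465, 73], 'size': [46, 40], 'long': -15.0, 'mean': [464.7, 73.7]}
bearing_black 0.61 {'c': [622, -59], 'size': [74, 61], 'long': 88.6, 'mean': [622.1, -60.2]}
tray_blue 0.98 {'c': [628, 15], 'size': [132, 111], 'long': 88.5, 'mean': [627.9, 15.4]}
tray_blue 0.54 {'c': [412, -152], 'size': [55, 12], 'long': 29.8, 'mean': [409.0, -153.3]}
go [0.4, 4.4, 89.5] [0.0, 0.0, -0.1]
```

View pics/w4.png

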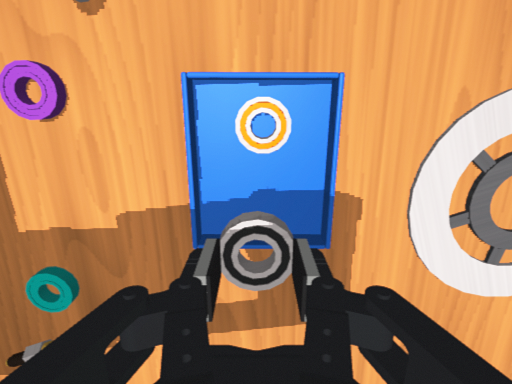

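The orange bearing lies flat in the tray at (263,125). The held black bearing is at (257,250), and the slot is free.

```bash
python3 -m inch '[[0,4,30,0,0,0],[0,4,60,0,0,0],[0,4,78,0,0,0],[0,4,86,0,0,0],[0,4,89,0,0,0],[0,4,90,0,0,0],[0,4,90,0,0,0],[0,4,90,0,0,0]]'; python3 -m inch '[[0,0,0,0,0,0],[0,0,0,0,0,0],[0,0,0,0,0,0],[0,0,0,0,0,0],[0,0,-10,0,0,0],[0,0,-50,0,0,0],[0,0,-90,0,0,0],[0,0,-120,0,0,0],[0,0,-120,0,0,0]]' 0.2; python3 -c "
from h import *
# plug axis 16 deg: tool x along plug
go(.4025,-.150,.16,np.deg2rad(16))
go(.4025,-.150,.16,np.deg2rad(196))
print(arm.state()['qpos'])"
```

```text
time: 11.53
tool_pos: [0.6274, -0.0136, 0.0132]
eef_rot: [3.14, 0.0, 1.544]
wrist_force: [-0.4, 0.1, -0.8]
opening: 0.437
grip_force: 60.3
time: 12.28
tool_pos: [0.6309, -0.0132, 0.14]
eef_rot: [3.131, -0.0, 1.545]
wrist_force: [0.8, -0.3, 0.4]
opening: 0.6
grip_force: 0.0
go [-142.7, -224.6, -22.4] [0.5, -0.4, 72.5]
go [-142.7, -224.6, -22.4] [0.4, 0.6, -107.5]
[-2.32437967e-02  4.52045744e-01  1.70546222e+00 -1.41282268e-05
  9.73523309e-01  2.57834431e-03]
```

```bash
python3 -m inch '[[-162,-224,-22,0,0,72],[-162,-224,-22,0,0,72],[-162,-224,-22,0,0,72],[-162,-224,-22,0,0,72],[-162,-224,-22,0,0,72],[-162,-224,-22,0,0,72],[-162,-224,-22,0,0,72],[-162,-224,-22,0,0,72],[-162,-224,-22,0,0,72],[-162,-224,-22,0,0,72],[-162,-224,-22,0,0,72],[-162,-224,-22,0,0,72]]' 0
python3 - <<'E'
from h import *
s,p=wrist('w5'); print(s['tool_pos'],s['eef_rot'])
for l,z in dict(plug_sooty=.009,bearing_black=.016,bearing_orange=.016).items():
  for c,m in masks(l,p): 
    r=rect(p,m,z,s); print(l,round(c,2),r)
  print([(np.round(d['centre'],3).tolist(),round(d['confidence'],2)) for d in arm.place_of(l,p)])
E
```

```text
time: 13.28
tool_pos: [0.3986, -0.1692, 0.1546]
eef_rot: [3.141, -0.0, 0.292]
wrist_force: [0.1, -0.3, 1.0]
opening: 0.501
grip_force: 0.0
[ 0.39864889 -0.1692471   0.15462191] [ 3.14138439e+00 -2.67655103e-04  2.91608237e-01]
plug_sooty 0.71 {'c': [403, -170], 'size': [70, 20], 'long': 16.3, 'mean': [403.3, -169.9]}
[([0.407, -0.17, 0.01], 0.66), ([0.484, -0.363, -0.002], 0.37)]
[]
bearing_orange 0.97 {'c': [384, 47], 'size': [46, 42], 'long': -85.0, 'mean': [384.5, 47.4]}
bearing_orange 0.88 {'c': [362, -62], 'size': [45, 40], 'long': -31.2, 'mean': [361.5, -61.7]}
bearing_orange 0.86 {'c': [458, 57], 'size': [41, 30], 'long': 2.2, 'mean': [458.0, 59.0]}
bearing_orange 0.64 {'c': [432, -101], 'size': [41, 41], 'long': 14.6, 'mean': [433.2, -101.2]}
[([0.43, -0.1, 0.006], 0.96), ([0.462, 0.075, 0.004], 0.71), ([0.381, 0.053, 0.006], 0.7), ([0.357, -0.056, 0.004], 0.56)]
```

View pics/w5.png

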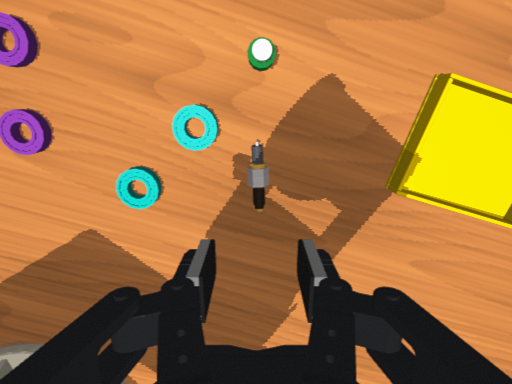

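The sooty plug lies with its hexagon at (258,176) and its thread end up, aligned with the tool's x axis and midway between the fingers.

```bash
python3 -m inch '[[5,2,30,0,0,0],[5,2,60,0,0,0],[5,2,95,0,0,0],[5,2,125,0,0,0],[5,2,141,0,0,0],[5,2,147,0,0,0],[5,2,147,0,0,0],[5,2,147,0,0,0]]'; python3 -m inch '[[0,0,0,0,0,0],[0,0,0,0,0,0],[0,0,0,0,0,0],[0,0,0,0,0,0],[0,0,0,0,0,0],[0,0,0,0,0,0]]' -1;  python3 -m inch '[[0,0,-30,0,0,0],[0,0,-70,0,0,0],[0,0,-100,0,0,0],[0,0,-130,0,0,0],[0,0,-130,0,0,0]]'
python3 - <<'E'
from h import *
s,p=wrist('w6'); t=arm.snapshot('side'); save(t,'s6')
for q,ss in((t,None),):
  for c,m in masks('tray_red',q): print(round(c,2),rect(q,m,.026,ss))
for x in 'tray_blue','tray_red':
  print([(np.round(d['centre'],3).tolist(),round(d['confidence'],2)) for d in arm.place_of(x,t)])
go(.506,.317,.14,np.deg2rad(-3))
E
```

```text
time: 14.3
tool_pos: [0.4044, -0.1699, 0.0078]
eef_rot: [3.142, -0.0, 0.289]
wrist_force: [-1.2, 0.3, 0.4]
opening: 0.497
grip_force: 0.0
time: 14.8
tool_pos: [0.405, -0.1702, 0.0089]
eef_rot: [3.14, -0.002, 0.288]
wrist_force: [-1.5, 0.5, 9.3]
opening: 0.204
grip_force: 58.5
time: 15.22
tool_pos: [0.4073, -0.1712, 0.1433]
eef_rot: [3.135, -0.008, 0.288]
wrist_force: [1.5, 0.6, 0.5]
opening: 0.201
grip_force: 59.0
0.62 {'c': [455, 383], 'size': [56, 13], 'long': 79.2, 'mean': [453.3, 382.0]}
[([0.627, 0.016, 0.0], 0.77)]
[]
go [236.8, -437.1, -3.3] [-0.0, 0.1, 19.5]
```

View pics/w6.png

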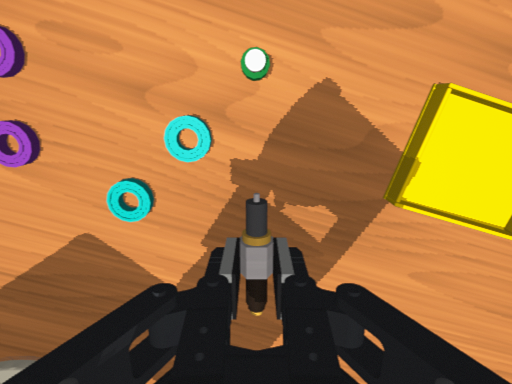

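Plug held across the hexagon at (257,255), level. Carrying it to the red tray.

```bash
python3 -m inch '[[237,-437,-3,0,0,19.5],[237,-437,-3,0,0,19.5],[237,-437,-3,0,0,19.5],[237,-437,-3,0,0,19.5],[237,-437,-3,0,0,19.5],[237,-437,-3,0,0,19.5],[237,-437,-3,0,0,19.5],[237,-437,-3,0,0,19.5],[237,-437,-3,0,0,19.5],[237,-437,-3,0,0,19.5],[237,-437,-3,0,0,19.5],[237,-437,-3,0,0,19.5]]'
python3 - <<'E'
from h import *
s,p=wrist('w7'); t=arm.snapshot('top')
for q,ss in((p,s),(t,None)):
  for c,m in masks('tray_red',q): print(round(c,2),rect(q,m,.026,ss))
  print([(np.round(d['centre'],3).tolist(),round(d['confidence'],2)) for d in arm.place_of('tray_red',q)])
for c,m in masks('plug_white',p): print(round(c,2),rect(p,m,.009,s))
print(s['tool_pos'])
go(.506,.379,.1,np.deg2rad(-3))
E
```

```text
time: 16.47
tool_pos: [0.5023, 0.3004, 0.1384]
eef_rot: [3.14, 0.002, -0.052]
wrist_force: [1.1, -0.0, -0.6]
opening: 0.202
grip_force: 59.0
0.62 {'c': [508, 353], 'size': [132, 113], 'long': 87.7, 'mean': [509.5, 353.9]}
[]
0.69 {'c': [504, 313], 'size': [114, 67], 'long': -2.6, 'mean': [496.6, 307.5]}
[([0.508, 0.352, 0.002], 0.89)]
0.92 {'c': [591, 190], 'size': [71, 21], 'long': 73.4, 'mean': [591.1, 190.0]}
0.32 {'c': [597, 89], 'size': [50, 11], 'long': 11.7, 'mean': [590.9, 86.3]}
[0.5023254  0.30036187 0.13838257]
go [-0.7, -82.0, 39.1] [0.1, 0.1, -0.0]
```

View pics/w7.png

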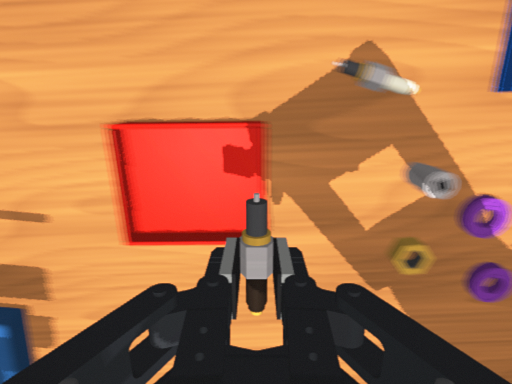

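The red tray spans (110–265, 123–243) in the image, with the held plug at its edge. Shift over the far half, then lower.

```bash
python3 -m inch '[[1,-40,0,0,0,0],[1,-80,0,0,0,0],[1,-80,30,0,0,0],[1,-80,60,0,0,0],[1,-80,80,0,0,0],[1,-80,80,0,0,0],[1,-80,80,0,0,0],[1,-80,80,0,0,0]]'; python3 -c "
from h import *
s,p=wrist('w8')
for c,m in masks('tray_red',p): print(round(c,2),rect(p,m,.026,s))
go(.508,.379,.013,np.deg2rad(-3))"
```

```text
time: 17.48
tool_pos: [0.5092, 0.378, 0.0615]
eef_rot: [-3.141, -0.001, -0.053]
wrist_force: [-0.1, -0.4, -0.4]
opening: 0.199
grip_force: 59.1
go [-1.7, -0.2, 49.2] [-0.1, -0.1, -0.0]
```

View pics/w8.png

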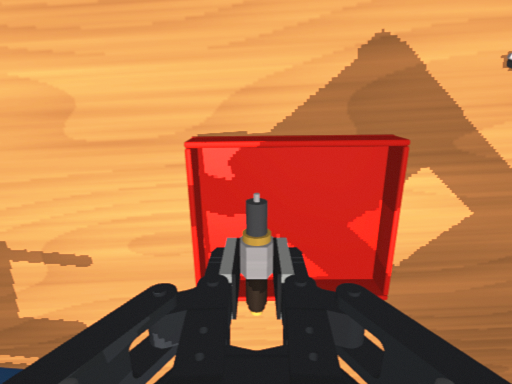

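Plug is over the left (far) half of the tray, both walls clear of the fingers. Lowering gently.

```bash
python3 -m inch '[[-1,0,15,0,0,0],[-1,0,30,0,0,0],[-1,0,40,0,0,0],[-1,0,44,0,0,0],[-1,0,46,0,0,0],[-1,0,47,0,0,0],[-1,0,48,0,0,0],[-1,0,49,0,0,0],[-1,0,49,0,0,0],[-1,0,49,0,0,0],[-1,0,49,0,0,0]]'
```

```text
time: 18.5
tool_pos: [0.5079, 0.3788, 0.0129]
eef_rot: [-3.141, -0.001, -0.052]
wrist_force: [-3.7, -2.5, 8.8]
opening: 0.201
grip_force: 60.5
```

```bash
python3 -m inch '[[0,0,0,0,0,0],[0,0,0,0,0,0],[0,0,0,0,0,0],[0,0,-3,0,0,0],[0,0,-10,0,0,0],[0,0,-40,0,0,0],[0,0,-80,0,0,0],[0,0,-120,0,0,0],[0,0,-130,0,0,0],[0,0,-130,0,0,0]]' -0.4; python3 -c "
from h import *
s,p=wrist('w9')
for c,m in masks('plug_sooty',p): print(round(c,2),rect(p,m,.013,s))
for c,m in masks('tray_red',p): print(round(c,2),rect(p,m,.026,s))
# plug_white axis 73.4
go(.591,.190,.15,np.deg2rad(73.4))"
```

```text
time: 19.33
tool_pos: [0.5096, 0.3801, 0.146]
eef_rot: [-3.137, -0.006, -0.052]
wrist_force: [1.2, 0.7, -0.8]
opening: 0.301
grip_force: 0.0
0.87 {'c': [506, 379], 'size': [69, 21], 'long': -2.2, 'mean': [506.2, 378.8]}
0.61 {'c': [508, 353], 'size': [134, 114], 'long': 87.6, 'mean': [508.4, 353.1]}
go [93.9, 183.4, -9.5] [0.0, 0.1, -76.4]
```

```bash
python3 -m inch '[[94,183,-5,0,0,-76],[94,183,-5,0,0,-76],[94,183,-5,0,0,-76],[94,183,-5,0,0,-76],[94,183,-5,0,0,-76],[94,183,-5,0,0,-76],[94,183,-5,0,0,-76],[94,183,-5,0,0,-76],[94,183,-5,0,0,-76],[94,183,-5,0,0,-76],[94,183,-5,0,0,-76],[94,183,-5,0,0,-76]]' 0
python3 - <<'E'
from h import *
s,p=wrist('w10'); print(s['tool_pos'],s['eef_rot'])
for l,z in dict(plug_white=.009,nut=.018,socket=.044).items():
  for c,m in masks(l,p): print(l,round(c,2),rect(p,m,z,s))
  print([(np.round(d['centre'],3).tolist(),round(d['confidence'],2)) for d in arm.place_of(l,p)])
go(.591,.190,.007,np.deg2rad(73.4))
E
```

```text
time: 20.48
tool_pos: [0.5905, 0.1904, 0.1441]
eef_rot: [-3.139, 0.002, 1.279]
wrist_force: [0.1, -0.1, 0.2]
opening: 0.501
grip_force: 0.0
[0.59051473 0.19041422 0.14405569] [-3.13852454e+00  2.10645357e-03  1.27897405e+00]
[([0.596, 0.193, 0.007], 0.67), ([0.502, 0.142, -0.001], 0.66)]
nut 0.69 {'c': [426, 148], 'size': [49, 31], 'long': 33.2, 'mean': [426.2, 148.2]}
[([0.415, 0.149, 0.008], 0.63)]
socket 0.76 {'c': [509, 157], 'size': [44, 15], 'long': 33.8, 'mean': [511.1, 156.7]}
[([0.501, 0.143, 0.0], 0.71)]
go [-1.0, -0.3, 139.0] [-0.0, 0.0, -0.5]
```

View pics/w10.png

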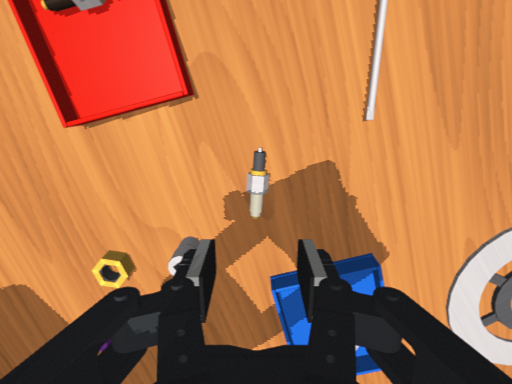

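Run:
```python
from h import *
s=arm.state(); p=arm.snapshot('wrist')
print(world(p,[[258,183],[260,150],[256,216]],.012,s))
```

```text
[[0.59380196 0.19165284]
 [0.60468227 0.22116221]
 [0.58213859 0.16001968]]
```

The white plug's hexagon is at (258,183), thread end at (260,150) and insulator end at (256,216). The socket at (185,255) is clear of the fingers' path.

```bash
python3 -m inch '[[1,2,30,0,0,0],[1,2,60,0,0,0],[1,2,95,0,0,0],[1,2,120,0,0,0],[1,2,132,0,0,0],[1,2,136,0,0,0],[1,2,136,0,0,0],[1,2,136,0,0,0]]'; python3 -m inch '[[0,0,0,0,0,0],[0,0,0,0,0,0],[0,0,0,0,0,0],[0,0,0,0,0,0],[0,0,0,0,0,0],[0,0,0,0,0,0]]' -1;  python3 -m inch '[[0,0,-30,0,0,0],[0,0,-70,0,0,0],[0,0,-100,0,0,0],[0,0,-120,0,0,0],[0,0,-120,0,0,0]]'
python3 - <<'E'
from h import *
go(.508,.324,.13,np.deg2rad(-3))
E
```

```text
time: 21.55
tool_pos: [0.595, 0.1916, 0.0115]
eef_rot: [3.14, -0.001, 1.274]
wrist_force: [-0.7, 1.1, -0.3]
opening: 0.497
grip_force: 0.0
time: 22.05
tool_pos: [0.595, 0.1916, 0.012]
eef_rot: [3.14, -0.001, 1.274]
wrist_force: [-1.0, 0.7, 6.2]
opening: 0.153
grip_force: 52.3
time: 22.47
tool_pos: [0.5971, 0.1922, 0.1363]
eef_rot: [3.134, -0.005, 1.274]
wrist_force: [0.9, -0.1, -0.5]
opening: 0.158
grip_force: 50.9
go [100.0, -123.7, 5.9] [0.2, -0.5, 76.0]
```

Run:
```python
from h import *
s,p=wrist('w11'); cv2.imwrite('pics/w11c.png',cv2.resize(cv2.cvtColor(p['image'][130:384,100:400],cv2.COLOR_RGB2BGR),(600,508)))
```

```text
(no output)
```

View pics/w11c.png

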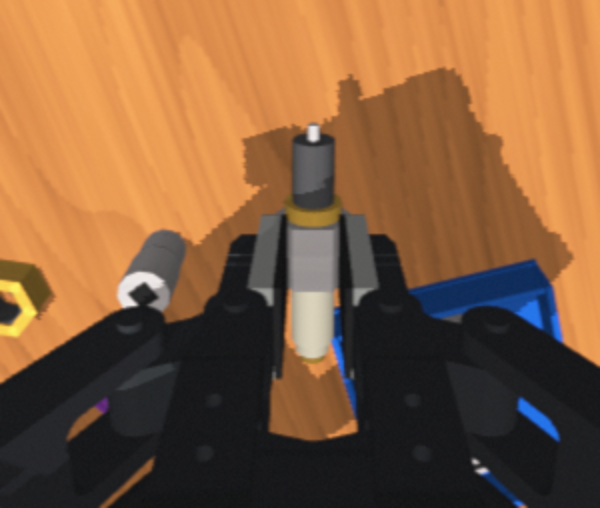

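The plug is held by the very finger tips, on the upper facets of the hexagon (crop 313,260). That grip is too shallow, so I'll set it back down and regrip lower.

```bash
python3 -m inch '[[0,0,30,0,0,0],[0,0,60,0,0,0],[0,0,85,0,0,0],[0,0,105,0,0,0],[0,0,115,0,0,0],[0,0,118,0,0,0],[0,0,119,0,0,0],[0,0,120,0,0,0],[0,0,120,0,0,0],[0,0,120,0,0,0]]'; python3 -c "
from workcell import arm; s=arm.state(); print(s['tool_pos'],s['wrist_force'])"
```

```text
time: 23.35
tool_pos: [0.5917, 0.1905, 0.0118]
eef_rot: [-3.138, 0.003, 1.274]
wrist_force: [-12.8, -4.7, 26.7]
opening: 0.161
grip_force: 59.8
[0.59170072 0.19047094 0.01177572] [-12.81801113  -4.65643634  26.68279645]
```

```bash
python3 -m inch '[[0,0,-1,0,0,0],[0,0,-1,0,0,0],[0,0,-1,0,0,0],[0,0,-1,0,0,0],[0,0,-1,0,0,0]]' 0; python3 -c "
from h import *
go(.594,.1913,.007,np.deg2rad(73))"
```

```text
time: 23.77
tool_pos: [0.5939, 0.1912, 0.011]
eef_rot: [-3.141, 0.0, 1.274]
wrist_force: [-0.4, -0.0, 0.3]
opening: 0.498
grip_force: 0.0
go [0.1, 0.1, 4.0] [-0.0, 0.0, 0.0]
```

```bash
python3 -m inch '[[0,0,3,0,0,0],[0,0,5,0,0,0],[0,0,5,0,0,0],[0,0,5,0,0,0]]'; python3 -m inch '[[0,0,0,0,0,0],[0,0,0,0,0,0],[0,0,0,0,0,0],[0,0,0,0,0,0],[0,0,0,0,0,0],[0,0,0,0,0,0]]' -1;  python3 -m inch '[[0,0,-10,0,0,0],[0,0,-50,0,0,0],[0,0,-90,0,0,0],[0,0,-120,0,0,0],[0,0,-120,0,0,0],[0,0,-120,0,0,0]]'; python3 -c "
from h import *
s,p=wrist('w12'); cv2.imwrite('pics/w12c.png',cv2.resize(cv2.cvtColor(p['image'][130:384,100:400],cv2.COLOR_RGB2BGR),(600,508)))
go(.508,.324,.13,np.deg2rad(-3))"
```

```text
time: 24.1
tool_pos: [0.5937, 0.1912, 0.0059]
eef_rot: [-3.141, 0.0, 1.274]
wrist_force: [0.6, 0.5, -0.2]
opening: 0.499
grip_force: 0.0
time: 24.6
tool_pos: [0.5941, 0.1913, 0.0065]
eef_rot: [3.141, -0.0, 1.274]
wrist_force: [-0.2, -1.0, 5.5]
opening: 0.203
grip_force: 58.8
time: 25.1
tool_pos: [0.5953, 0.1917, 0.1288]
eef_rot: [3.138, -0.003, 1.274]
wrist_force: [0.3, 0.6, -1.2]
opening: 0.201
grip_force: 58.9
go [101.8, -121.0, -3.1] [0.0, -0.1, 76.0]
```

View pics/w12c.png

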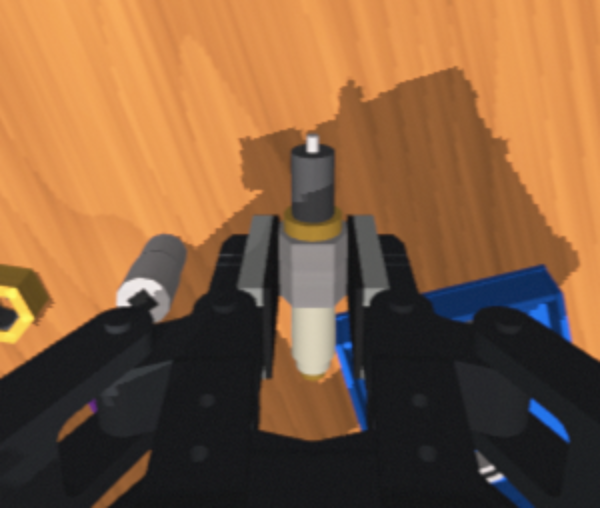

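Full grip on the hexagon now (opening 0.20, same as the sooty plug).

```bash
python3 -m inch '[[102,-121,-3,0,0,76],[102,-121,-3,0,0,76],[102,-121,-3,0,0,76],[102,-121,-3,0,0,76],[102,-121,-3,0,0,76],[102,-121,-3,0,0,76],[102,-121,-3,0,0,76],[102,-121,-3,0,0,76],[102,-121,-3,0,0,76],[102,-121,-3,0,0,76],[102,-121,-3,0,0,76],[102,-121,-3,0,0,76]]'; python3 -c "
from h import *
go(.508,.324,.0115,np.deg2rad(-3))"
```

```text
time: 26.15
tool_pos: [0.5069, 0.3235, 0.1274]
eef_rot: [3.14, 0.003, -0.056]
wrist_force: [0.2, -0.9, -0.7]
opening: 0.202
grip_force: 59.0
go [1.4, -0.8, 115.9] [0.1, 0.2, -0.2]
```

```bash
python3 -m inch '[[1,-1,30,0,0,0],[1,-1,60,0,0,0],[1,-1,85,0,0,0],[1,-1,100,0,0,0],[1,-1,108,0,0,0],[1,-1,111,0,0,0],[1,-1,113,0,0,0],[1,-1,114,0,0,0],[1,-1,115,0,0,0],[1,-1,115,0,0,0],[1,-1,115,0,0,0]]'
```

```text
time: 27.07
tool_pos: [0.5095, 0.3253, 0.015]
eef_rot: [-3.141, -0.001, -0.052]
wrist_force: [-0.3, -0.1, -0.6]
opening: 0.2
grip_force: 59.0
```

No contact yet, so I'll creep down.

```bash
python3 -m inch '[[0,0,1,0,0,0],[0,0,2,0,0,0],[0,0,3,0,0,0],[0,0,4,0,0,0],[0,0,4,0,0,0],[0,0,4,0,0,0]]'
```

```text
time: 27.57
tool_pos: [0.5091, 0.3251, 0.0105]
eef_rot: [-3.142, -0.0, -0.052]
wrist_force: [-1.2, -0.5, 5.1]
opening: 0.205
grip_force: 59.5
```

Seated with 5 N. Release, retract and check.

```bash
python3 -m inch '[[0,0,0,0,0,0],[0,0,0,0,0,0],[0,0,0,0,0,0],[0,0,-3,0,0,0],[0,0,-10,0,0,0],[0,0,-40,0,0,0],[0,0,-80,0,0,0],[0,0,-120,0,0,0],[0,0,-140,0,0,0],[0,0,-140,0,0,0],[0,0,-140,0,0,0]]' -0.4; python3 -c "
from h import *
s,p=wrist('w13')
for l,z in dict(plug_sooty=.013,plug_white=.013,nut=.018,socket=.044).items():
  for c,m in masks(l,p): print(l,round(c,2),rect(p,m,z,s))
go(.419,.144,.17,np.deg2rad(90))"
```

```text
time: 28.48
tool_pos: [0.5099, 0.3256, 0.1522]
eef_rot: [-3.14, -0.003, -0.052]
wrist_force: [-0.0, 0.3, -0.2]
opening: 0.301
grip_force: 0.0
plug_sooty 0.78 {'c': [506, 378], 'size': [70, 20], 'long': -5.4, 'mean': [506.2, 378.5]}
plug_white 0.92 {'c': [506, 325], 'size': [69, 21], 'long': -3.5, 'mean': [506.4, 324.9]}
nut 0.93 {'c': [426, 149], 'size': [50, 34], 'long': 39.0, 'mean': [425.3, 149.1]}
nut 0.19 {'c': [506, 353], 'size': [139, 117], 'long': 87.1, 'mean': [506.2, 353.9]}
socket 0.74 {'c': [510, 155], 'size': [48, 23], 'long': 62.2, 'mean': [509.1, 154.8]}
go [-79.8, 185.0, -20.8] [-0.0, 0.2, -93.0]
```

View pics/w13.png

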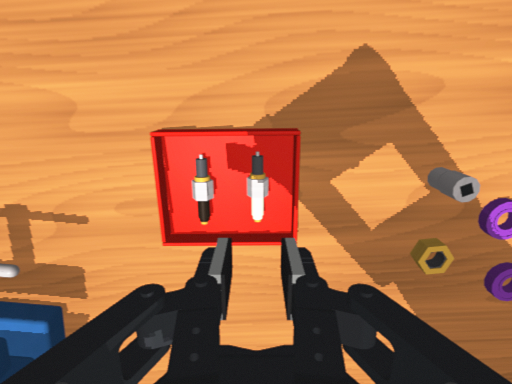

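Both plugs lie flat in the red tray, at (203,187) and (258,186). On to the nut.

```bash
python3 -m inch '[[-81,186,0,0,0,0],[-81,186,0,0,0,0],[-81,186,0,0,0,0],[-81,186,0,0,0,0],[-81,186,0,0,0,0],[-81,186,0,0,0,0],[-81,186,0,0,0,0],[-81,186,0,0,0,0]]' 0.3
python3 - <<'E'
from h import *
s,p=wrist('w14'); print(s['tool_pos'],s['eef_rot'])
for c,m in masks('nut',p):
    print(round(c,2),rect(p,m,.018,s))
    cn=max(cv2.findContours(m.astype(np.uint8),cv2.RETR_EXTERNAL,cv2.CHAIN_APPROX_NONE)[0],key=cv2.contourArea)[:,0]
    w=world(p,cn,.014,s)*1000
    # width of the outline in each direction: minima are across flats
    print([(a,round(float(np.ptp(w@[np.cos(np.deg2rad(a)),np.sin(np.deg2rad(a))])),1)) for a in range(0,180,10)])
print([(np.round(d['centre'],3).tolist(),round(d['confidence'],2)) for d in arm.place_of('nut',p)])
cv2.imwrite('pics/w14c.png',cv2.resize(cv2.cvtColor(p['image'][80:300,120:420],cv2.COLOR_RGB2BGR),(780,572)))
E
```

```text
time: 29.4
tool_pos: [0.419, 0.1437, 0.1501]
eef_rot: [-3.141, -0.0, -0.053]
wrist_force: [0.1, 0.3, 1.0]
opening: 0.651
grip_force: 0.0
[0.41902515 0.14373566 0.15012319] [-3.14127424e+00 -2.46258454e-04 -5.28656667e-02]
0.58 {'c': [422, 143], 'size': [34, 33], 'long': 40.3, 'mean': [421.9, 143.9]}
[(0, 34.6), (10, 35.1), (20, 35.9), (30, 35.9), (40, 34.9), (50, 33.8), (60, 32.1), (70, 33.2), (80, 34.8), (90, 35.6), (100, 35.6), (110, 34.8), (120, 33.5), (130, 33.6), (140, 35.7), (150, 36.9), (160, 37.0), (170, 36.0)]
[([0.418, 0.146, 0.009], 0.81)]
```

View pics/w14c.png

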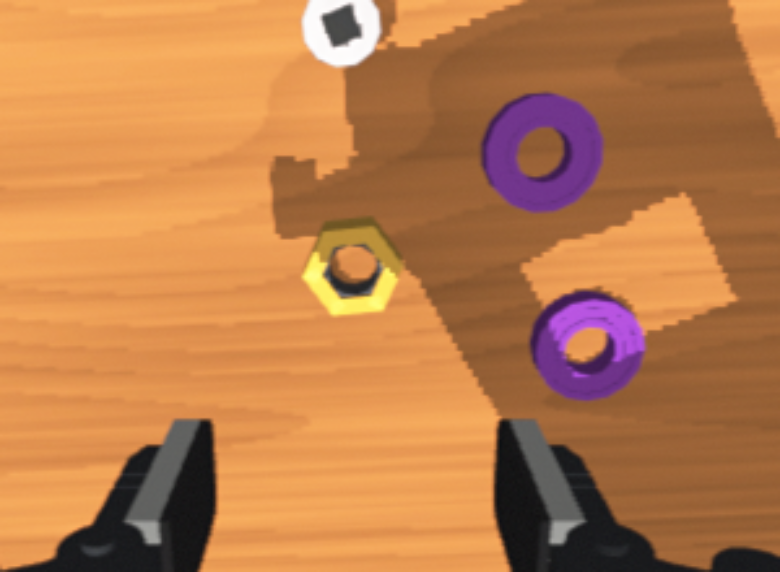

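The nut is centred at crop (352,267), with corners at (303,272) and (400,262), so the flat normals lie at about 3°, 63° and 123°. I'll close along 63° (yaw −27°), clear of the socket and the purple rings.

Run:
```python
from h import *
s=arm.state(); p=arm.snapshot('wrist')
print(world(p,[[255.2,182.7],[248,200.4],[267,199.2]],.018,s))
go(.419,.1445,.009,np.deg2rad(-27))
```

```text
[[0.42144052 0.14512666]
 [0.40418386 0.15293188]
 [0.40448457 0.13466332]]
go [-0.0, -0.1, 141.1] [-0.0, 0.0, 24.1]
```

```bash
python3 -m inch '[[1.5,-1,15,0,0,7],[1.5,-1,30,0,0,14],[1.5,-1,50,0,0,21],[1.5,-1,80,0,0,24],[1.5,-1,110,0,0,24],[1.5,-1,130,0,0,24],[1.5,-1,140,0,0,24],[1.5,-1,143,0,0,24],[1.5,-1,143,0,0,24],[1.5,-1,143,0,0,24]]'; python3 -m inch '[[0,0,0,0,0,0],[0,0,0,0,0,0],[0,0,0,0,0,0],[0,0,0,0,0,0],[0,0,0,0,0,0],[0,0,0,0,0,0]]' -1;  python3 -m inch '[[0,0,-10,0,0,0],[0,0,-50,0,0,0],[0,0,-90,0,0,0],[0,0,-130,0,0,0],[0,0,-130,0,0,0],[0,0,-130,0,0,0]]'; python3 -c "
from h import *
go(.484,-.364,.135,0)"
```

```text
time: 30.43
tool_pos: [0.4207, 0.1449, 0.0079]
eef_rot: [-3.141, -0.001, -0.471]
wrist_force: [0.2, 0.0, 0.7]
opening: 0.647
grip_force: 0.0
time: 30.93
tool_pos: [0.421, 0.1448, 0.0086]
eef_rot: [-3.14, -0.002, -0.471]
wrist_force: [-2.2, -0.3, 10.4]
opening: 0.355
grip_force: 58.7
time: 31.43
tool_pos: [0.4218, 0.145, 0.1404]
eef_rot: [-3.137, -0.005, -0.471]
wrist_force: [-0.1, -0.0, -1.8]
opening: 0.35
grip_force: 60.4
go [286.4, 425.4, 4.7] [-0.2, -0.3, -27.0]
```

```bash
python3 -m inch '[[286,425,0,0,0,-27],[286,425,0,0,0,-27],[286,425,0,0,0,-27],[286,425,0,0,0,-27],[286,425,0,0,0,-27],[286,425,0,0,0,-27],[286,425,0,0,0,-27],[286,425,0,0,0,-27],[286,425,0,0,0,-27],[286,425,0,0,0,-27],[286,425,0,0,0,-27],[286,425,0,0,0,-27]]'; python3 -m inch '[[0,20,0,0,0,0],[0,20,0,0,0,0],[0,20,0,0,0,0],[0,20,0,0,0,0]]'; python3 -c "
from h import *
s,p=wrist('w15')
for c,m in masks('tray_yellow',p): print(round(c,2),rect(p,m,.026,s))
go(.484,-.364,.0135,0)"
```

```text
time: 32.43
tool_pos: [0.476, -0.326, 0.1359]
eef_rot: [-3.14, 0.002, -0.0]
wrist_force: [1.2, -0.7, -1.3]
opening: 0.35
grip_force: 60.4
time: 32.77
tool_pos: [0.4763, -0.3432, 0.136]
eef_rot: [-3.14, 0.002, -0.0]
wrist_force: [-0.6, 0.3, -1.3]
opening: 0.351
grip_force: 60.4
0.84 {'c': [487, -365], 'size': [134, 112], 'long': -89.9, 'mean': [486.5, -365.1]}
go [7.3, 21.4, 123.1] [-0.1, 0.1, 0.1]
```

```bash
python3 -m inch '[[9,21,0,0,0,0],[9,21,30,0,0,0],[9,21,60,0,0,0],[9,21,90,0,0,0],[9,21,108,0,0,0],[9,21,116,0,0,0],[9,21,119,0,0,0],[9,21,121,0,0,0],[9,21,122,0,0,0],[9,21,122,0,0,0],[9,21,122,0,0,0]]'
```

```text
time: 33.78
tool_pos: [0.487, -0.3658, 0.0164]
eef_rot: [3.14, -0.001, 0.0]
wrist_force: [0.2, 0.1, -0.8]
opening: 0.349
grip_force: 60.4
```

```bash
python3 -m inch '[[0,0,1,0,0,0],[0,0,2,0,0,0],[0,0,3,0,0,0],[0,0,3,0,0,0],[0,0,3,0,0,0]]'; python3 -m inch '[[0,0,0,0,0,0],[0,0,0,0,0,0],[0,0,0,0,0,0],[0,0,0,0,0,0],[0,0,-10,0,0,0],[0,0,-50,0,0,0],[0,0,-90,0,0,0],[0,0,-130,0,0,0],[0,0,-200,0,0,0],[0,0,-200,0,0,0],[0,0,-200,0,0,0]]' 0.1
python3 - <<'E'
from h import *
s,w=wrist('w16')
t=arm.snapshot('top'); d=arm.snapshot('side')
for n,p in(('top',t),('side',d),('wrist',w)):
  for l in "bearing_black bearing_orange plug_white plug_sooty nut socket flask".split():
    print(n,l,[(np.round(q['centre'],3).tolist(),round(q['confidence'],2)) for q in arm.place_of(l,p)])
a=cv2.cvtColor(t['image'],cv2.COLOR_RGB2BGR)[90:280,60:460]; b=cv2.cvtColor(d['image'],cv2.COLOR_RGB2BGR)[130:365,170:470]
cv2.imwrite('pics/fin.png',np.vstack([cv2.resize(a,(620,295)),cv2.resize(b,(620,300))]))
E
```

```text
time: 34.2
tool_pos: [0.4866, -0.3656, 0.0127]
eef_rot: [3.141, -0.0, 0.0]
wrist_force: [-1.4, 0.8, 6.0]
opening: 0.348
grip_force: 61.0
time: 35.12
tool_pos: [0.4892, -0.3675, 0.2202]
eef_rot: [3.135, -0.009, 0.0]
wrist_force: [0.2, -1.3, -0.4]
opening: 0.549
grip_force: 0.0
top bearing_black [([0.623, -0.011, 0.007], 0.66)]
top bearing_orange [([0.456, 0.073, 0.008], 0.64), ([0.629, 0.046, 0.012], 0.6), ([0.358, -0.06, 0.009], 0.58), ([0.438, -0.098, 0.005], 0.56), ([0.386, 0.056, 0.006], 0.46)]
top plug_white [([0.505, 0.325, 0.013], 0.72)]
top plug_sooty [([0.513, 0.376, 0.01], 0.5)]
top nut [([0.491, -0.369, 0.015], 0.67)]
top socket [([0.505, 0.144, -0.002], 0.4)]
top flask [([0.507, -0.14, -0.001], 0.47)]
side bearing_black [([0.628, -0.011, 0.01], 0.49)]
side bearing_orange [([0.357, -0.059, 0.005], 0.79), ([0.458, 0.076, 0.008], 0.63), ([0.628, 0.045, 0.006], 0.57), ([0.436, -0.096, 0.007], 0.49), ([0.382, 0.058, 0.008], 0.46)]
side plug_white [([0.508, 0.321, 0.015], 0.66)]
side plug_sooty [([0.507, 0.376, 0.014], 0.39)]
side nut [([0.484, -0.362, 0.018], 0.71)]
side socket [([0.502, 0.143, -0.002], 0.42)]
side flask []
wrist bearing_black []
wrist bearing_orange [([0.428, -0.1, 0.007], 0.7), ([0.356, -0.059, 0.004], 0.56), ([0.485, -0.363, -0.003], 0.19)]
wrist plug_white []
wrist plug_sooty []
wrist nut [([0.484, -0.361, 0.017], 0.91)]
wrist socket [([0.483, -0.363, -0.005], 0.24)]
wrist flask [([0.508, -0.142, -0.003], 0.63)]
```

View pics/fin.png

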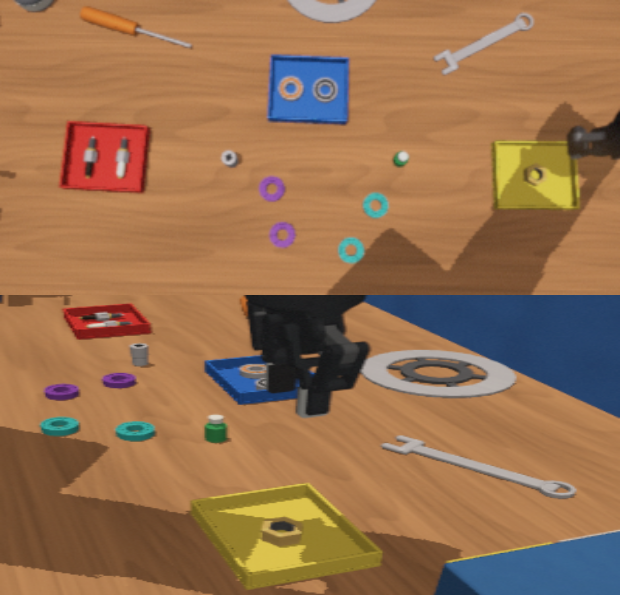

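The final picture shows both bearings in the blue tray at (291,88) and (325,89), both plugs in the red tray, and the nut in the yellow tray at (533,175). The socket, flask and look-alikes are where they started, and the gripper is clear.

```bash
python3 -c "
from workcell import arm
print(arm.finish_job())"
```

```text
the job is handed in; nothing more can be done
None
```

Handed in at about 35 s of the 118 s: both bearings are in blue, both plugs in red and the nut in yellow, all flat in the final pictures; the white plug was set back down once to regrip, pressing it onto the bench with about 27 N.

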